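# Tighten a water meter cover crosswise

## Task

Tighten the four black hand knobs of the blue water meter clockwise so that its cover seats flat on the gasket. Go over them twice, each time corner to opposite corner: first turn all four about half way down (some 3 mm), then tighten each firmly home by feel without forcing it, and never let the cover tip by more than 2.5 degrees. Leave the other things on the bench where they are.

Things in the scene. Friction and masses are not known exactly. Their poses are not given: they have to be found in the camera images.
- housing: Fixed blue housing of a bulk water meter, 150 x 150 mm, 60 mm high, brass stubs along its y out to 112 mm; blue guide lips at the middle of each side rise to 80 mm, clear of the knobs. Origin at table level under its centre, z up. Inside lie a hidden rubber gasket of unknown thickness, level all round, and four springs that carry the cover.
- cover: Loose aluminium cover, 148 x 148 x 8 mm, 0.65 to 1 kg, with a brass-ringed clear dome (68 mm wide, 16 mm above the plate) in the middle. Origin under its centre, 73 mm above the table at the start. It meets the gasket 5.2 to 8 mm lower. Springs (10 N in all at first, 22 N at the gasket) push it up against the knobs; it tips easily if drawn down on one side.
- knob0: Black hand knob at the far left (+x +y) corner of the cover (housing axes), a captive screw. Origin on its axis, centre of its steel foot's underside (18 mm wide), which presses on the cover plate. The part to grip is a bar 42 mm long (its x), 14 mm wide, 10 to 40 mm above the origin, with a yellow mark at the +x end; below it a 30 mm disc.
- knob1: Black hand knob at the near left (-x +y) corner of the cover (housing axes), a captive screw. Origin on its axis, centre of its steel foot's underside (18 mm wide), which presses on the cover plate. The part to grip is a bar 42 mm long (its x), 14 mm wide, 10 to 40 mm above the origin, with a yellow mark at the +x end; below it a 30 mm disc.
- knob2: Black hand knob at the near right (-x -y) corner of the cover (housing axes), a captive screw. Origin on its axis, centre of its steel foot's underside (18 mm wide), which presses on the cover plate. The part to grip is a bar 42 mm long (its x), 14 mm wide, 10 to 40 mm above the origin, with a yellow mark at the +x end; below it a 30 mm disc.
- knob3: Black hand knob at the far right (+x -y) corner of the cover (housing axes), a captive screw. Origin on its axis, centre of its steel foot's underside (18 mm wide), which presses on the cover plate. The part to grip is a bar 42 mm long (its x), 14 mm wide, 10 to 40 mm above the origin, with a yellow mark at the +x end; below it a 30 mm disc.
- knob0_grip (a point): Grip point of knob0: on its axis, 28 mm above its underside; x along the bar, z up. All knobs: axes 55 mm in x and y from the housing's centre; clockwise from above tightens, sinking 6 mm per rad, starting 0.2 to 0.9 mm clear of the cover.
- knob1_grip (a point): Grip point of knob1: on its axis, 28 mm above its underside; x along the bar, z up. All knobs: friction 0.22 N m either way, so they stay put. On meeting the gasket the clamping force climbs about 120 N per rad, the first 15 N within 0.1 rad. A knob tightened while the cover still slopes eases by up to 15 N as the cover levels.
- knob2_grip (a point): Grip point of knob2: on its axis, 28 mm above its underside; x along the bar, z up. All knobs: the clamping force loads the hand with 0.006 N m per N (counterclockwise), besides friction that opposes motion. Tight: 10 N or more (aim at 25); forced: over 45 N.
- knob3_grip (a point): Grip point of knob3: on its axis, 28 mm above its underside; x along the bar, z up. All knobs: seen at rest between equal small turns (0.08 rad), the vertical moment on the hand changes by about 0.16 N m, counterclockwise, from its level in free turning by the time the clamping force is 25 N.
- meter_red: small red water meter with black band and clear top, 80 mm wide, 80 mm high, brass stubs to 116 mm; not to be disturbed.
- meter_blue: small blue water meter with steel band and clear top, 80 mm wide, 80 mm high, brass stubs to 116 mm; not to be disturbed.
- meter_cream: small white water meter with red band and clear top, 80 mm wide, 80 mm high, brass stubs to 116 mm; not to be disturbed.
- tape_roll: pale ring-shaped roll, 90 mm across, 22 mm high; not to be disturbed.
- screwdriver: screwdriver with red handle lying beside the housing; not to be disturbed.
- spare_seal: black rubber disc, 60 mm across, 10 mm high, lying beside the housing; not to be disturbed.
- parts_dish: dark steel dish, 90 mm across, 30 mm high; not to be disturbed.
Not all that is in view belongs to the job. There is more than one size of the cover; the one meant has the size given above.

How it is judged:
By the outcome, as a careful person would: the job done as asked, in the order asked, and still so for the second after the job is handed in, with the robot touching nothing.
It also fails if it takes over 72 s, if anything falls off the work surface, if the arm or the gripper's body presses on something with over 40 N, if the wrist force passes 120 N, or if a joint passes its speed limit or range.

## Robot

A 6-joint arm with a two-finger parallel gripper is mounted at the origin on the work surface. World frame = base frame: x ahead of the robot, y to its left, z up, the work surface at z = 0. Lengths are in m, angles in rad, forces in N, time in s.
With the tool pointing down it reaches from about 0.25 to 0.725 m from the base axis. Payload 4 kg.
Tool frame: the origin (TCP) lies at the centre of the arm's flange, where the gripper is bolted on; the fingertips stand 173 mm ahead of it and the grasp point (between the pads) lies 155 mm ahead of it; z points along the fingers, y is the direction in which the jaws open and shut (so a half turn about z gives the same grasp; the last joint's range is limited). The gripper opens to 85 mm and grips with 20 to 120 N. Pads are 22 mm wide; open, the fingers measure 114 mm over their backs; the gripper's body (76 mm by 85 mm) begins 54 mm behind the grasp point. The pads swing forward as they close: fully open they stand 13 mm farther back than shut.
Start: joints at [-1.205, 0.241, 0.005, 1.335, 0, 1.571], TCP at [0.179, -0.467, 0.405] pointing down, gripper open.
Joint ranges: [-2.72, 2.72], [-1.05, 1.87], [-1.09, 1.28], [-1.99, 2.15], [-1.42, 1.44], [-3.14, 3.14]. Speed limits (rad/s): [2.79, 2.79, 3.14, 3.14, 3.14, 3.14].

## Interface

Orientations are given as a rotation vector (axis times angle).
In Python, from plant import bot, cams gives the robot as it stands.
- The arm moves only by the tool send_rows, never from a script. Its argument "rows" is a list of rows, each a list of 3 entries, a list of its own where there are three numbers: the turn, a rotation vector about the world's x, y, z in degrees, then the shift along the world's x, y, z in cm, then the finger opening in cm, from 0 to 8.54. In form: [[[rx, ry, rz], [x, y, z], fingers], ...]. A call has 1 to 20 rows; each row is the pose to reach, as a shift and turn from the pose commanded when the call began; what a row does not reach only later rows make up. A row lasts 1/10 s, in which the tool goes at most 50 mm and 8.59 degrees, less where a joint would pass 70% of its speed; a pose out of reach is approached as far as the arm can. A call with a gripper value outside its range is refused whole. The fingers move at their own pace and stop on an object; "force" is the grip in N (left out, the last holds). Time passes only in rows, so rows that repeat a pose let the fingers close. It gives the time, the measured TCP pose, the force and the opening at its end, in the units of the state.
- bot.observe(): the state, without advancing time (a new reading comes with each control period).
- cams.snapshot(name): name is "side" or "top"; returns a dict with "color" (420x560x3 uint8, red, green, blue), "z_map" (420x560 float32, m along the optical axis (not along the pixel's ray), 0 where there is no reading), "fx", "fy", "cx", "cy" (pixels), "view" (4x4, takes a point from world to camera coordinates). Camera axes: x right, y down, z forward; pixel columns grow to the right and rows downward; lengths in m; the calibration is good to about 2 mm. A picture is of the moment at which its call begins.
- bot.job_done(): hands the job in, once; it reports no verdict.
The state is a dict: "time_s": time; "joint_positions": joint angles; "joint_velocities": joint speeds; "joint_efforts": joint torques, N m; "eef_pos": TCP position; "tcp_rot": TCP orientation; "wrist_force": force on the tool from outside, world axes, zero at the start; "torque": the same for the moment, N m; "width": opening from 0.0 (shut) to 1.0 (fully open).
Only numpy, scipy, OpenCV 4.12 (cv2) and the standard library are available. Lean on these libraries where they do the work, as an engineer would, in place of code of your own. Each camera call takes 0.05 s, during which the arm holds its last target. There are 200 camera calls.

## Working session

There is one attempt and no reset: what is moved stays moved. The work goes in short steps, Python scripts to look and compute and a tool call to move; the robot and the scene stay as the last step left them, time stands still between calls to the robot, and variables do not carry over. Pictures are saved under pics/ and viewed, about 8 in all and at most 12, crops included, and the job is handed in when it is done.

Besides the shell and the picture viewer there is one more tool, called after "Call:" by a JSON object that holds its "op" and its "data". send_rows: Moves the arm, as the interface text tells. Its arguments: {"type":"object","properties":{"rows":{"type":"array"},"force":{"type":"number"}},"required":["rows"]}

```bash
ls; mkdir -p pics; cat > h.py <<'E'
import numpy as np,cv2
from plant import bot,cams
def snap(n):
    return cams.snapshot(n)
def pts(s):
    h,w=s['z_map'].shape;u,v=np.meshgrid(np.arange(w),np.arange(h));z=s['z_map']
    P=np.stack([(u-s['cx'])/s['fx']*z,(v-s['cy'])/s['fy']*z,z,np.ones_like(z)],-1)
    return (P@np.linalg.inv(s['view']).T)[...,:3]
def proj(s,p):
    c=s['view']@np.r_[p,1];return c[0]/c[2]*s['fx']+s['cx'],c[1]/c[2]*s['fy']+s['cy']
E
python3 - <<'E'
from h import *
for n in ('top','side'):
    s=snap(n); np.save(f'{n}0.npy',s,allow_pickle=True)
    cv2.imwrite(f'pics/{n}0.png',s['color'][...,::-1])
    print(n,s['fx'],s['cx'],s['cy'],np.round(s['view'],3).tolist())
print(bot.observe())
E
```

```text
pics
top 432.093783180079 273.40959378180855 211.52814786762258 [[0.015, -1.0, -0.014, -0.009], [-0.99, -0.013, -0.139, 0.526], [0.139, 0.016, -0.99, 1.194], [0.0, 0.0, 0.0, 1.0]]
side 459.5710219980601 279.90762904430426 209.09875522526883 [[-0.821, -0.571, -0.003, 0.403], [-0.379, 0.549, -0.745, 0.27], [0.427, -0.611, -0.667, 1.053], [0.0, 0.0, 0.0, 1.0]]
{'time_s': 0.1, 'joint_positions': array([-1.20502029e+00,  2.41343806e-01,  3.87639478e-03,  1.33518052e+00,
       -1.23559457e-05,  1.57075105e+00]), 'joint_velocities': array([-0.00116486, -0.00068704,  0.00340191, -0.0007683 ,  0.0007432 ,
       -0.00056924]), 'joint_efforts': array([ 5.72464178e-04, -3.73138690e+01,  2.53009915e+01,  1.08140084e-02,
        3.64597236e-05,  2.52692809e-05]), 'eef_pos': array([ 0.17875389, -0.46671061,  0.40390524]), 'tcp_rot': array([-3.08739776e+00, -5.71101205e-01,  5.47670847e-04]), 'wrist_force': array([ 0.14823181, -0.36496212, -0.30356168]), 'torque': array([ 0.01315562,  0.00622425, -0.02866334]), 'width': 0.998953988654854}
```

View pics/top0.png

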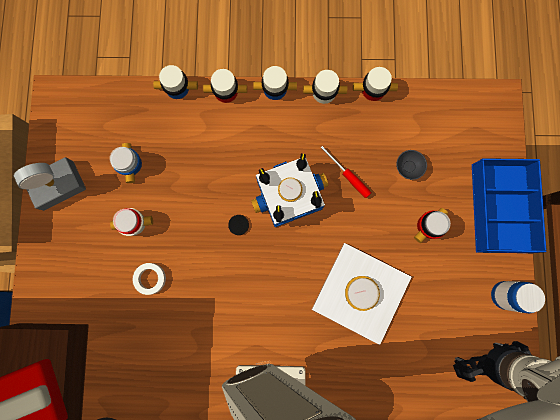

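View pics/side0.png

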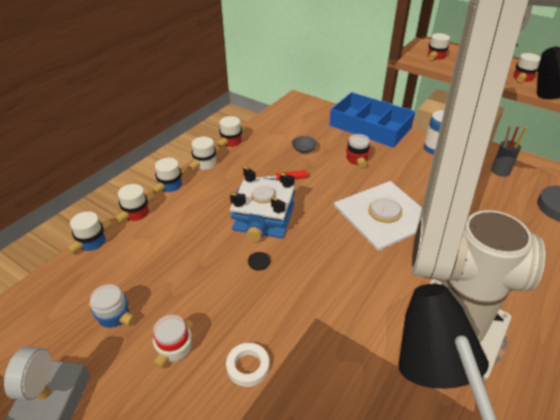

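Candidates for the cover: the plate on the housing at top (290,190) with four knobs, and the larger loose plate at (362,293). The one on the housing fits the description, since it has knobs and guide lips. I'll confirm with a crop and measure it.

```bash
python3 - <<'E'
from h import *
s=np.load('top0.npy',allow_pickle=True).item(); P=pts(s); c=s['color']
cv2.imwrite('pics/crop0.png',cv2.resize(c[140:240,235:345,::-1],None,fx=7,fy=6,interpolation=cv2.INTER_CUBIC)[:600,:770])
hsv=cv2.cvtColor(c,cv2.COLOR_RGB2HSV)
R=np.zeros(c.shape[:2],bool); R[140:240,245:335]=1
pl=R&(hsv[...,1]<60)&(hsv[...,2]>120)&(abs(P[...,2]-.081)<.006)
print('plate z',np.median(P[pl][:,2]),pl.sum())
r=cv2.minAreaRect(P[pl][:,:2].astype(np.float32)*1000); print('rect',r)
big=np.zeros_like(R);big[240:345,310:415]=1
b=big&(hsv[...,1]<60)&(hsv[...,2]>120);print('big',cv2.minAreaRect(P[b][:,:2].astype(np.float32)*1000))
top=R&(P[...,2]>.108)&(P[...,2]<.135)
n,l,st,ce=cv2.connectedComponentsWithStats(top.astype(np.uint8))
for i in range(1,n):
    if st[i,4]<8: continue
    q=P[l==i]; q=q[q[:,2]>.116]; 
    print(ce[i],st[i,4],'n',len(q),'med',np.round(np.median(q,0),4),'rect',cv2.minAreaRect(q[:,:2].astype(np.float32)*1000))
y=R&(hsv[...,0]>18)&(hsv[...,0]<38)&(hsv[...,1]>120)&(P[...,2]>.1)
n,l,st,ce=cv2.connectedComponentsWithStats(y.astype(np.uint8))
for i in range(1,n): print('yel',ce[i],st[i,4],np.round(np.median(P[l==i],0),4))
E
```

```text
plate z 0.08115000854959553 1801
rect ((582.4976196289062, -46.76227569580078), (147.89370727539062, 147.92385864257812), 21.758140563964844)
big ((329.25360107421875, -197.61160278320312), (339.7281799316406, 211.54293823242188), 63.748435974121094)
[301.8   161.025] 80 n 79 med [ 0.6521 -0.0778  0.1219] rect ((652.816162109375, -77.36812591552734), (13.709867477416992, 40.46635055541992), 81.16234588623047)
[263.75       175.57954545] 88 n 78 med [0.6123 0.0238 0.1214] rect ((612.8468017578125, 24.24515151977539), (41.17337417602539, 13.64352035522461), 27.09700584411621)
[316.62068966 198.50574713] 87 n 79 med [ 0.5522 -0.1184  0.1207] rect ((551.3378295898438, -117.69713592529297), (41.98389434814453, 13.510090827941895), 12.10659122467041)
[278.02531646 213.40506329] 79 n 75 med [ 0.5102 -0.0153  0.1217] rect ((510.689208984375, -15.232375144958496), (37.95798873901367, 10.635730743408203), 0.7395554184913635)
yel [302.28571429 156.64285714] 14 [ 0.6634 -0.078   0.123 ]
yel [261.5 171. ] 12 [0.6232 0.0306 0.1232]
yel [292. 178.] 1 [ 0.6099 -0.052   0.1012]
yel [322. 180.] 1 [ 0.3551 -0.021   1.2557]
yel [315.78571429 193.85714286] 14 [ 0.5624 -0.1156  0.1215]
yel [278.05882353 208.35294118] 17 [ 0.5236 -0.0151  0.1223]
```

View pics/crop0.png

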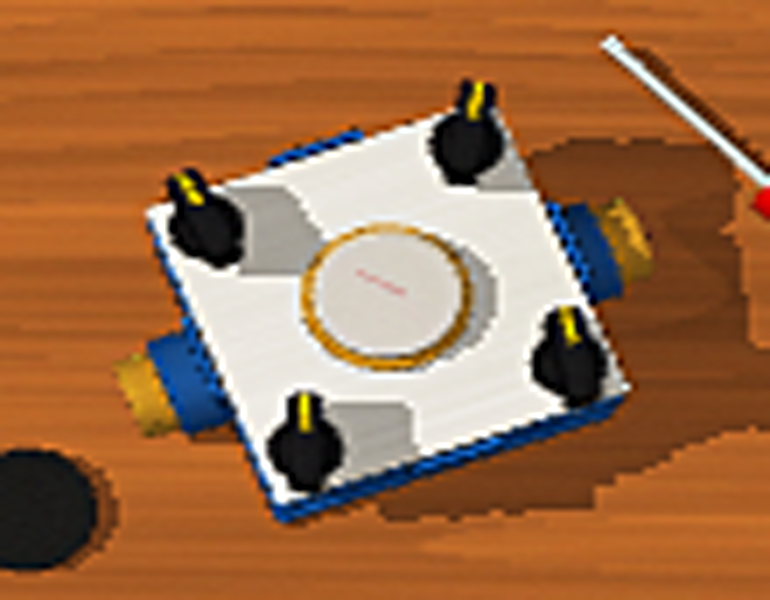

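The crop shows a 148 x 148 mm plate with a brass-ringed dome, four knobs and yellow marks, on the blue housing with stubs. This is the right one; the loose plate is larger. Knob positions from the rectangle fit agree with the 55 mm pattern to about 1 mm (yaw 21.8°). Next I move over knob0.

Call:
{"op": "send_rows", "data": {"rows": [[[0, 0, 93], [43.4, 49.2, 0], 3.2], [[0, 0, 93], [43.4, 49.2, 0], 3.2], [[0, 0, 93], [43.4, 49.2, 0], 3.2], [[0, 0, 93], [43.4, 49.2, 0], 3.2], [[0, 0, 93], [43.4, 49.2, 0], 3.2], [[0, 0, 93], [43.4, 49.2, 0], 3.2], [[0, 0, 93], [43.4, 49.2, 0], 3.2], [[0, 0, 93], [43.4, 49.2, 0], 3.2], [[0, 0, 93], [43.4, 49.2, 0], 3.2], [[0, 0, 93], [43.4, 49.2, 0], 3.2], [[0, 0, 93], [43.4, 49.2, 0], 3.2], [[0, 0, 93], [43.4, 49.2, 0], 3.2], [[0, 0, 93], [43.4, 49.2, 0], 3.2], [[0, 0, 93], [43.4, 49.2, 0], 3.2], [[0, 0, 93], [43.4, 49.2, 0], 3.2]], "force": 60}}

```text
time_s: 1.6
eef_pos: [0.6134, 0.0266, 0.403]
tcp_rot: [-1.707, -2.635, 0.003]
wrist_force: [0.6, -0.4, -0.5]
width: 0.377
```

Call:
{"op": "send_rows", "data": {"rows": [[[0, 0, 94], [0, 0, -8], 3.2], [[0, 0, 94], [0, 0, -8], 3.2], [[0, 0, 94], [0, 0, -8], 3.2], [[0, 0, 94], [0, 0, -8], 3.2], [[0, 0, 94], [0, 0, -8], 3.2], [[0, 0, 94], [0, 0, -8], 3.2], [[0, 0, 94], [0, 0, -8], 3.2], [[0, 0, 94], [0, 0, -8], 3.2], [[0, 0, 94], [0, 0, -8], 3.2], [[0, 0, 94], [0, 0, -8], 3.2], [[0, 0, 94], [0, 0, -8], 3.2], [[0, 0, 94], [0, 0, -8], 3.2], [[0, 0, 94], [0, 0, -8], 3.2]]}}

```text
time_s: 2.9
eef_pos: [0.6121, 0.0238, 0.3251]
tcp_rot: [0.752, -3.05, 0.0]
wrist_force: [-0.4, 0.4, -0.8]
width: 0.375
```

```bash
python3 - <<'E'
from h import *
o=bot.observe(); print({k:np.round(o[k],4).tolist() for k in ('time_s','joint_positions','eef_pos','tcp_rot','wrist_force','torque','width')})
E
```

```text
{'time_s': 2.9, 'joint_positions': [0.0389, 0.5051, 0.1843, 1.2502, -0.0002, -0.4444], 'eef_pos': [0.6121, 0.0238, 0.3251], 'tcp_rot': [0.7517, -3.0501, 0.0003], 'wrist_force': [-0.4301, 0.4325, -0.8289], 'torque': [0.0505, -0.0335, 0.0162], 'width': 0.3746}
```

Call:
{"op": "send_rows", "data": {"rows": [[[0, 0, 0], [0, 0, -3], 3.2], [[0, 0, 0], [0, 0, -5], 3.2], [[0, 0, 0], [0, 0, -6], 3.2], [[0, 0, 0], [0, 0, -6], 3.2], [[0, 0, 0], [0, 0, -6], 1.0], [[0, 0, 0], [0, 0, -6], 1.0], [[0, 0, 0], [0, 0, -6], 1.0], [[0, 0, 0], [0, 0, -6], 1.0], [[0, 0, 0], [0, 0, -6], 1.0]]}}

```text
time_s: 3.8
eef_pos: [0.6132, 0.025, 0.2658]
tcp_rot: [-0.758, 3.047, -0.001]
wrist_force: [-0.9, -1.2, 4.3]
width: 0.153
```

```bash
cat > st.py <<'E'
from h import *
o=bot.observe(); a=o['tcp_rot']; d=2*np.degrees(np.arctan2(a[1],a[0]))-90
print('t',round(o['time_s'],2),'pos',np.round(o['eef_pos']*1000,1),'yaw(tool y)',round((d+180)%360-180,2),'F',np.round(o['wrist_force'],1),'M',np.round(o['torque'],3),'w mm',round(o['width']*85.4,1),'j6',round(o['joint_positions'][5],2))
E
python3 st.py; python3 - <<'E'
from h import *
s=snap('top'); cv2.imwrite('pics/g0.png',cv2.resize(s['color'][120:240,230:350,::-1],None,fx=5,fy=5,interpolation=cv2.INTER_CUBIC))
E
```

```text
t 3.8 pos [613.2  25.  265.8] yaw(tool y) 117.96 F [-0.9 -1.2  4.3] M [-0.211  0.23   0.164] w mm 13.1 j6 -0.45
```

View pics/g0.png

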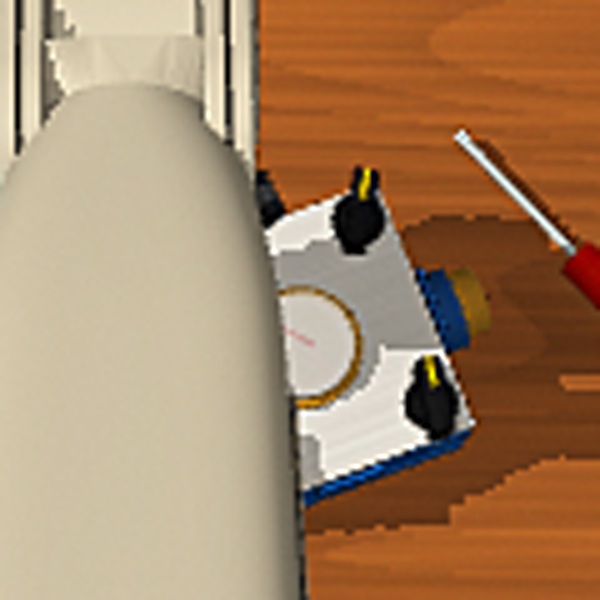

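Grip is good: opening 13 mm on the 14 mm bar, side forces around 1 N. The picture shows the forearm hiding knob0, with knob3 (at 365,210) and knob2 (at 432,395) untouched. Now the first half turn.

Call:
{"op": "send_rows", "data": {"rows": [[[0, 0, -4], [0, 0, -0.04], 1.0], [[0, 0, -8], [0, 0, -0.08], 1.0], [[0, 0, -12], [0, 0, -0.13], 1.0], [[0, 0, -16], [0, 0, -0.17], 1.0], [[0, 0, -20], [0, 0, -0.21], 1.0], [[0, 0, -24], [0, 0, -0.25], 1.0], [[0, 0, -28], [0, 0, -0.29], 1.0], [[0, 0, -32], [0, 0, -0.33], 1.0], [[0, 0, -32], [0, 0, -0.33], 1.0], [[0, 0, -32], [0, 0, -0.33], 1.0], [[0, 0, -32], [0, 0, -0.33], 1.0]]}}

```text
time_s: 4.95
eef_pos: [0.6133, 0.0244, 0.2625]
tcp_rot: [0.111, 3.137, -0.003]
wrist_force: [-0.9, -3.0, 4.8]
width: 0.155
```

```bash
python3 st.py
```

```text
t 4.95 pos [613.3  24.4 262.5] yaw(tool y) 85.95 F [-0.9 -3.   4.8] M [-0.741  0.207 -0.077] w mm 13.2 j6 0.11
```

Call:
{"op": "send_rows", "data": {"rows": [[[0, 0, 0], [0, 0, 0], 3.2], [[0, 0, 0], [0, 0, 0], 3.2], [[0, 0, 0], [0, 0, 2.5], 3.2], [[0, 0, 0], [0, 0, 5.3], 3.2], [[0, 0, 16.5], [-6.15, -14.3, 5.3], 3.2], [[0, 0, 16.5], [-6.15, -14.3, 5.3], 3.2], [[0, 0, 16.5], [-6.15, -14.3, 5.3], 3.2], [[0, 0, 16.5], [-6.15, -14.3, 5.3], 3.2], [[0, 0, 16.5], [-6.15, -14.3, 5.3], 3.2], [[0, 0, 16.5], [-6.15, -14.3, 5.3], 3.2], [[0, 0, 16.5], [-6.15, -14.3, 2.5], 3.2], [[0, 0, 16.5], [-6.15, -14.3, 0.33], 3.2], [[0, 0, 16.5], [-6.15, -14.3, 0.33], 3.2], [[0, 0, 16.5], [-6.15, -14.3, 0.33], 1.0], [[0, 0, 16.5], [-6.15, -14.3, 0.33], 1.0], [[0, 0, 16.5], [-6.15, -14.3, 0.33], 1.0], [[0, 0, 16.5], [-6.15, -14.3, 0.33], 1.0], [[0, 0, 16.5], [-6.15, -14.3, 0.33], 1.0]]}}

```text
time_s: 6.75
eef_pos: [0.5522, -0.1179, 0.2652]
tcp_rot: [-0.341, 3.12, -0.001]
wrist_force: [4.3, -2.6, -1.2]
width: 0.154
```

```bash
python3 st.py;python3 - <<'E'
from h import *
s=snap('top'); P=pts(s); np.save('top1.npy',s,allow_pickle=True)
cv2.imwrite('pics/k0.png',cv2.resize(s['color'][130:240,235:345,::-1],None,fx=5,fy=5,interpolation=cv2.INTER_CUBIC))
R=np.zeros(P.shape[:2],bool); R[140:240,245:335]=1
top=R&(P[...,2]>.105)&(P[...,2]<.135)
n,l,st,ce=cv2.connectedComponentsWithStats(top.astype(np.uint8))
for i in range(1,n):
    if st[i,4]<8: continue
    q=P[l==i]; q=q[q[:,2]>np.percentile(q[:,2],60)-.004]
    print(ce[i],len(q),np.round(np.median(q,0),4),cv2.minAreaRect(q[:,:2].astype(np.float32)*1000))
E
```

```text
t 6.75 pos [ 552.2 -117.9  265.2] yaw(tool y) 102.47 F [ 4.3 -2.6 -1.2] M [-0.526 -0.879 -0.138] w mm 13.1 j6 -0.43
[301.65853659 161.46341463] 74 [ 0.6521 -0.0778  0.1219] ((652.8524169921875, -77.38892364501953), (13.745841979980469, 40.11610412597656), 81.14791107177734)
[263.73809524 175.89285714] 73 [0.6124 0.0239 0.1179] ((612.7423095703125, 25.185800552368164), (41.27326583862305, 13.600199699401855), 0.9179755449295044)
[278.02531646 213.40506329] 71 [ 0.5104 -0.0153  0.122 ] ((510.5751647949219, -15.249221801757812), (37.769561767578125, 10.61385440826416), 0.7600844502449036)
```

View pics/k0.png

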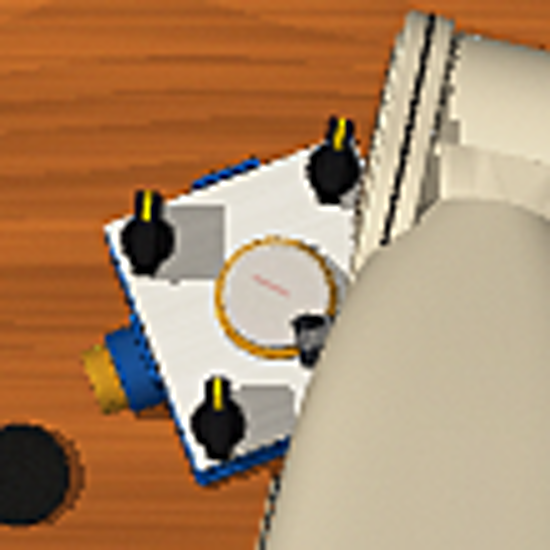

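Knob0 (at 148,235) turned about 30° and sank 3.5 mm; knob2 is gripped at 13.1 mm. Now I turn knob2.

Call:
{"op": "send_rows", "data": {"rows": [[[0, 0, -4], [0, 0, -0.04], 1.0], [[0, 0, -8], [0, 0, -0.08], 1.0], [[0, 0, -12], [0, 0, -0.13], 1.0], [[0, 0, -16], [0, 0, -0.17], 1.0], [[0, 0, -20], [0, 0, -0.21], 1.0], [[0, 0, -24], [0, 0, -0.25], 1.0], [[0, 0, -28], [0, 0, -0.29], 1.0], [[0, 0, -32], [0, 0, -0.33], 1.0], [[0, 0, -32], [0, 0, -0.33], 1.0], [[0, 0, -32], [0, 0, -0.33], 1.0]]}}

```text
time_s: 7.8
eef_pos: [0.5522, -0.1188, 0.2619]
tcp_rot: [0.533, 3.093, -0.003]
wrist_force: [4.4, -6.0, -0.8]
width: 0.152
```

```bash
python3 st.py
```

```text
t 7.8 pos [ 552.2 -118.8  261.9] yaw(tool y) 70.44 F [ 4.4 -6.  -0.8] M [-1.19  -0.966  0.04 ] w mm 12.9 j6 0.13
```

Call:
{"op": "send_rows", "data": {"rows": [[[0, 0, 0], [0, 0, 0], 3.2], [[0, 0, 0], [0, 0, 0], 3.2], [[0, 0, 0], [0, 0, 2.5], 3.2], [[0, 0, 0], [0, 0, 5.3], 3.2], [[0, 0, 21.5], [-4.1, 10.2, 5.3], 3.2], [[0, 0, 21.5], [-4.1, 10.2, 5.3], 3.2], [[0, 0, 21.5], [-4.1, 10.2, 5.3], 3.2], [[0, 0, 21.5], [-4.1, 10.2, 5.3], 3.2], [[0, 0, 21.5], [-4.1, 10.2, 5.3], 3.2], [[0, 0, 21.5], [-4.1, 10.2, 2.5], 3.2], [[0, 0, 21.5], [-4.1, 10.2, 0.33], 3.2], [[0, 0, 21.5], [-4.1, 10.2, 0.33], 3.2], [[0, 0, 21.5], [-4.1, 10.2, 0.33], 1.0], [[0, 0, 21.5], [-4.1, 10.2, 0.33], 1.0], [[0, 0, 21.5], [-4.1, 10.2, 0.33], 1.0], [[0, 0, 21.5], [-4.1, 10.2, 0.33], 1.0], [[0, 0, 21.5], [-4.1, 10.2, 0.33], 1.0]]}}

```text
time_s: 9.5
eef_pos: [0.5092, -0.0162, 0.2637]
tcp_rot: [0.053, -3.137, 0.002]
wrist_force: [-4.4, -2.1, -13.4]
width: 0.29
```

```bash
python3 st.py
```

```text
t 9.5 pos [509.2 -16.2 263.7] yaw(tool y) 91.93 F [ -4.4  -2.1 -13.4] M [-0.501  1.085  0.016] w mm 24.8 j6 -0.07
```

Something is off: the opening is 24.8 mm where I expected 14, and Fz is -13 N. I'll look before doing anything.

```bash
python3 - <<'E'
from h import *
a=snap('top');b=snap('side')
A=cv2.resize(a['color'][150:240,240:330,::-1],(400,400),interpolation=cv2.INTER_CUBIC)
u,v=map(int,proj(b,[.51,-.016,.11]));print(u,v)
B=cv2.resize(b['color'][v-45:v+45,u-45:u+45,::-1],(400,400),interpolation=cv2.INTER_CUBIC)
cv2.imwrite('pics/k1.png',np.hstack([A,B]))
E
python3 st.py
```

```text
277 203
t 9.6 pos [509.2 -16.2 263.7] yaw(tool y) 91.94 F [ -4.2  -2.2 -14.3] M [-0.544  1.068  0.007] w mm 24.5 j6 -0.07
```

View pics/k1.png

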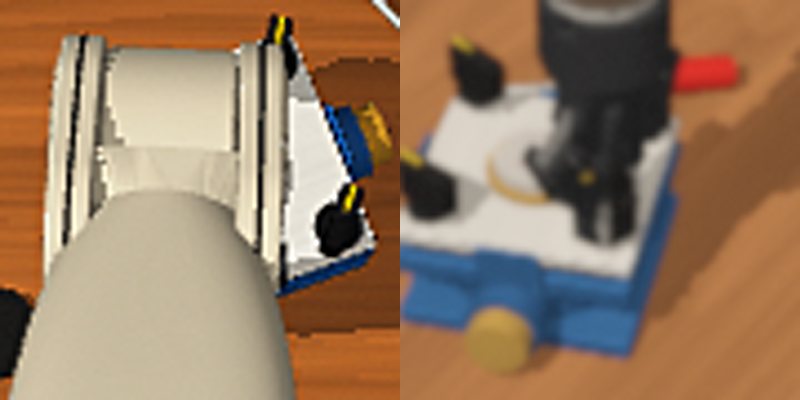

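The opening and the near-zero Mz suggest the tips are caught on the disc, not on the bar. I'll release, lift, go to hover over knob3 and inspect knob1.

Call:
{"op": "send_rows", "data": {"rows": [[[0, 0, 0], [0, 0, 0], 3.2], [[0, 0, 0], [0, 0, 0], 3.2], [[0, 0, 0], [0, 0, 2.5], 3.2], [[0, 0, 0], [0, 0, 5], 3.2], [[0, 0, -10], [14.3, -6.1, 5], 3.2], [[0, 0, -10], [14.3, -6.1, 5], 3.2], [[0, 0, -10], [14.3, -6.1, 5], 3.2], [[0, 0, -10], [14.3, -6.1, 5], 3.2], [[0, 0, -10], [14.3, -6.1, 5], 3.2]]}}

```text
time_s: 10.5
eef_pos: [0.6553, -0.0775, 0.3157]
tcp_rot: [0.221, 3.129, 0.001]
wrist_force: [0.1, 0.5, 0.0]
width: 0.377
```

```bash
python3 st.py; python3 - <<'E'
from h import *
a=snap('top');b=snap('side')
A=cv2.resize(a['color'][150:240,240:330,::-1],(400,400),interpolation=cv2.INTER_CUBIC)
u,v=map(int,proj(b,[.51,-.016,.11]))
B=cv2.resize(b['color'][v-45:v+45,u-45:u+45,::-1],(400,400),interpolation=cv2.INTER_CUBIC)
cv2.imwrite('pics/k1b.png',np.hstack([A,B]))
s=np.load('top0.npy',allow_pickle=True).item()
for nm,s in (('before',s),('now',a)):
    P=pts(s);R=np.zeros(P.shape[:2],bool); R[200:228,262:294]=1
    m=R&(P[...,2]>.1)&(P[...,2]<.14); q=P[m]
    print(nm,len(q),'top z',np.percentile(q[:,2],[50,80,95]).round(4)); q=q[q[:,2]>.113]
    d=q[:,:2]-q[:,:2].mean(0); w,V=np.linalg.eigh(d.T@d); print(q.mean(0).round(4),np.degrees(np.arctan2(V[1,1],V[0,1])),np.sqrt(12*w/len(q)),cv2.minAreaRect(q[:,:2].astype(np.float32)*1000))
E
```

```text
t 10.5 pos [655.3 -77.5 315.7] yaw(tool y) 81.91 F [0.1 0.5 0. ] M [ 0.038  0.025 -0.031] w mm 32.2 j6 0.02
before 80 top z [0.1213 0.1235 0.1256]
[ 0.5101 -0.0152  0.1216] -179.47279800093747 [0.01293965 0.0403162 ] ((509.82843017578125, -15.243486404418945), (39.679649353027344, 10.635730743408203), 0.7395553588867188)Traceback (most recent call last):
  File "<stdin>", line 11, in <module>
    return _quantile_unchecked(
        a, q, axis, out, overwrite_input, method, keepdims, weights)
    return _ureduce(a,
                    func=_quantile_ureduce_func,
    ...<5 lines>...
                    overwrite_input=overwrite_input,
                    method=method)
    r = func(a, **kwargs)
    result = _quantile(arr,
                       quantiles=q,
    ...<2 lines>...
                       out=out,
                       weights=wgt)
    slices_having_nans = np.isnan(arr[-1, ...])
                                  ~~~^^^^^^^^^
IndexError: index -1 is out of bounds for axis 0 with size 0
```

View pics/k1b.png

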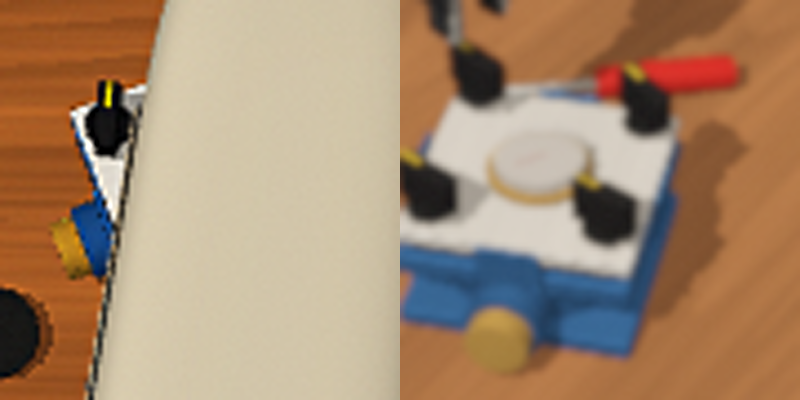

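Knob1 looks undisturbed (right panel, about 605,210), so the tips were probably at disc height. I'll grip 3 mm higher from here on. Knob3 comes first, then its opposite, knob1.

Call:
{"op": "send_rows", "data": {"rows": [[[0, 0, 0], [0, 0, -2.5], 3.2], [[0, 0, 0], [0, 0, -4.7], 3.2], [[0, 0, 0], [0, 0, -4.7], 3.2], [[0, 0, 0], [0, 0, -4.7], 1.0], [[0, 0, 0], [0, 0, -4.7], 1.0], [[0, 0, 0], [0, 0, -4.7], 1.0], [[0, 0, 0], [0, 0, -4.7], 1.0], [[0, 0, 0], [0, 0, -4.7], 1.0]]}}

```text
time_s: 11.4
eef_pos: [0.6528, -0.0775, 0.2695]
tcp_rot: [0.222, 3.133, -0.002]
wrist_force: [-3.9, -3.2, 2.8]
width: 0.147
```

```bash
python3 st.py
```

```text
t 11.4 pos [652.8 -77.5 269.5] yaw(tool y) 81.9 F [-3.9 -3.2  2.8] M [-0.467  1.051 -0.195] w mm 12.6 j6 0.02
```

Call:
{"op": "send_rows", "data": {"rows": [[[0, 0, -4], [0, 0, -0.04], 1.0], [[0, 0, -8], [0, 0, -0.08], 1.0], [[0, 0, -12], [0, 0, -0.13], 1.0], [[0, 0, -16], [0, 0, -0.17], 1.0], [[0, 0, -20], [0, 0, -0.21], 1.0], [[0, 0, -24], [0, 0, -0.25], 1.0], [[0, 0, -28], [0, 0, -0.29], 1.0], [[0, 0, -32], [0, 0, -0.33], 1.0], [[0, 0, -32], [0, 0, -0.33], 1.0], [[0, 0, -32], [0, 0, -0.33], 1.0]]}}

```text
time_s: 12.4
eef_pos: [0.6528, -0.0776, 0.2662]
tcp_rot: [1.076, 2.951, -0.002]
wrist_force: [-5.1, -3.1, 2.7]
width: 0.15
```

```bash
python3 st.py
```

```text
t 12.4 pos [652.8 -77.6 266.2] yaw(tool y) 49.92 F [-5.1 -3.1  2.7] M [-0.635  0.966 -0.034] w mm 12.9 j6 0.58
```

Call:
{"op": "send_rows", "data": {"rows": [[[0, 0, 0], [0, 0, 0], 3.2], [[0, 0, 0], [0, 0, 0], 3.2], [[0, 0, 0], [0, 0, 2.5], 3.2], [[0, 0, 0], [0, 0, 5], 3.2], [[0, 0, 41], [-14.25, 6.15, 5], 3.2], [[0, 0, 41], [-14.25, 6.15, 5], 3.2], [[0, 0, 41], [-14.25, 6.15, 5], 3.2], [[0, 0, 41], [-14.25, 6.15, 5], 3.2], [[0, 0, 41], [-14.25, 6.15, 5], 3.2], [[0, 0, 41], [-14.25, 6.15, 5], 3.2], [[0, 0, 41], [-14.25, 6.15, 2.5], 3.2], [[0, 0, 41], [-14.25, 6.15, 0.33], 3.2], [[0, 0, 41], [-14.25, 6.15, 0.33], 3.2], [[0, 0, 41], [-14.25, 6.15, 0.33], 3.2], [[0, 0, 41], [-14.25, 6.15, 0.33], 1.0], [[0, 0, 41], [-14.25, 6.15, 0.33], 1.0], [[0, 0, 41], [-14.25, 6.15, 0.33], 1.0], [[0, 0, 41], [-14.25, 6.15, 0.33], 1.0], [[0, 0, 41], [-14.25, 6.15, 0.33], 1.0]]}}

```text
time_s: 14.3
eef_pos: [0.5116, -0.0159, 0.2691]
tcp_rot: [-0.025, 3.138, -0.002]
wrist_force: [1.1, -3.9, 6.6]
width: 0.149
```

```bash
python3 st.py
```

```text
t 14.3 pos [511.6 -15.9 269.1] yaw(tool y) 90.92 F [ 1.1 -3.9  6.6] M [-0.787 -0.051  0.101] w mm 12.7 j6 -0.05
```

Call:
{"op": "send_rows", "data": {"rows": [[[0, 0, -4], [0, 0, -0.04], 1.0], [[0, 0, -8], [0, 0, -0.08], 1.0], [[0, 0, -12], [0, 0, -0.13], 1.0], [[0, 0, -16], [0, 0, -0.17], 1.0], [[0, 0, -20], [0, 0, -0.21], 1.0], [[0, 0, -24], [0, 0, -0.25], 1.0], [[0, 0, -28], [0, 0, -0.29], 1.0], [[0, 0, -32], [0, 0, -0.33], 1.0], [[0, 0, -32], [0, 0, -0.33], 1.0], [[0, 0, -32], [0, 0, -0.33], 1.0]]}}

```text
time_s: 15.3
eef_pos: [0.5114, -0.0167, 0.2657]
tcp_rot: [0.842, 3.023, -0.005]
wrist_force: [-0.0, -7.3, 5.7]
width: 0.15
```

```bash
python3 st.py
```

```text
t 15.3 pos [511.4 -16.7 265.7] yaw(tool y) 58.85 F [-0.  -7.3  5.7] M [-1.494  0.059 -0.06 ] w mm 12.8 j6 0.51
```

First pass is done. Second pass: go to knob0 and grip it.

Call:
{"op": "send_rows", "data": {"rows": [[[0, 0, 0], [0, 0, 0], 3.2], [[0, 0, 0], [0, 0, 0], 3.2], [[0, 0, 0], [0, 0, 2.5], 3.2], [[0, 0, 0], [0, 0, 5], 3.2], [[0, 0, 27], [10.2, 4.05, 5], 3.2], [[0, 0, 27], [10.2, 4.05, 5], 3.2], [[0, 0, 27], [10.2, 4.05, 5], 3.2], [[0, 0, 27], [10.2, 4.05, 5], 3.2], [[0, 0, 27], [10.2, 4.05, 5], 3.2], [[0, 0, 27], [10.2, 4.05, 2.5], 3.2], [[0, 0, 27], [10.2, 4.05, 0], 3.2], [[0, 0, 27], [10.2, 4.05, 0], 3.2], [[0, 0, 27], [10.2, 4.05, 0], 3.2], [[0, 0, 27], [10.2, 4.05, 0], 1.0], [[0, 0, 27], [10.2, 4.05, 0], 1.0], [[0, 0, 27], [10.2, 4.05, 0], 1.0], [[0, 0, 27], [10.2, 4.05, 0], 1.0], [[0, 0, 27], [10.2, 4.05, 0], 1.0]]}}

```text
time_s: 17.1
eef_pos: [0.6132, 0.0245, 0.2663]
tcp_rot: [0.112, 3.137, -0.002]
wrist_force: [-1.6, -3.8, 6.5]
width: 0.15
```

```bash
python3 st.py
```

```text
t 17.1 pos [613.2  24.5 266.3] yaw(tool y) 85.91 F [-1.6 -3.8  6.5] M [-0.576  0.522 -0.007] w mm 12.8 j6 0.11
```

Call:
{"op": "send_rows", "data": {"rows": [[[0, 0, -3], [0, 0, -0.03], 1.0], [[0, 0, -6], [0, 0, -0.06], 1.0], [[0, 0, -7], [0, 0, -0.07], 1.0], [[0, 0, -9.3], [0, 0, -0.1], 1.0], [[0, 0, -11.6], [0, 0, -0.12], 1.0], [[0, 0, -11.6], [0, 0, -0.12], 1.0], [[0, 0, -11.6], [0, 0, -0.12], 1.0], [[0, 0, -11.6], [0, 0, -0.12], 1.0]]}}

```text
time_s: 17.9
eef_pos: [0.6131, 0.0243, 0.2652]
tcp_rot: [0.428, 3.11, -0.002]
wrist_force: [-2.3, -4.2, 6.7]
width: 0.152
```

```bash
python3 st.py
```

```text
t 17.9 pos [613.1  24.3 265.2] yaw(tool y) 74.31 F [-2.3 -4.2  6.7] M [-0.753  0.522  0.058] w mm 13.0 j6 0.31
```

Call:
{"op": "send_rows", "data": {"rows": [[[0, 0, -2.3], [0, 0, -0.02], 1.0], [[0, 0, -4.6], [0, 0, -0.05], 1.0], [[0, 0, -4.6], [0, 0, -0.05], 1.0], [[0, 0, -4.6], [0, 0, -0.05], 1.0], [[0, 0, -4.6], [0, 0, -0.05], 1.0]]}}

```text
time_s: 18.4
eef_pos: [0.6131, 0.0243, 0.2647]
tcp_rot: [0.553, 3.09, -0.002]
wrist_force: [-2.5, -3.7, 6.7]
width: 0.151
```

```bash
python3 st.py
```

```text
t 18.4 pos [613.1  24.3 264.7] yaw(tool y) 69.7 F [-2.5 -3.7  6.7] M [-0.843  0.56   0.095] w mm 12.9 j6 0.39
```

Call:
{"op": "send_rows", "data": {"rows": [[[0, 0, -2.3], [0, 0, -0.02], 1.0], [[0, 0, -4.6], [0, 0, -0.05], 1.0], [[0, 0, -4.6], [0, 0, -0.05], 1.0], [[0, 0, -4.6], [0, 0, -0.05], 1.0], [[0, 0, -4.6], [0, 0, -0.05], 1.0]]}}

```text
time_s: 18.9
eef_pos: [0.6131, 0.0242, 0.2642]
tcp_rot: [0.677, 3.065, -0.003]
wrist_force: [-3.1, -3.2, 7.1]
width: 0.152
```

```bash
python3 st.py
```

```text
t 18.9 pos [613.1  24.2 264.2] yaw(tool y) 65.1 F [-3.1 -3.2  7.1] M [-0.939  0.567  0.046] w mm 13.0 j6 0.47
```

Call:
{"op": "send_rows", "data": {"rows": [[[0, 0, -2.3], [0, 0, -0.02], 1.0], [[0, 0, -4.6], [0, 0, -0.05], 1.0], [[0, 0, -4.6], [0, 0, -0.05], 1.0], [[0, 0, -4.6], [0, 0, -0.05], 1.0], [[0, 0, -4.6], [0, 0, -0.05], 1.0]]}}

```text
time_s: 19.4
eef_pos: [0.613, 0.0241, 0.2637]
tcp_rot: [0.799, 3.035, -0.003]
wrist_force: [-2.3, -4.5, 7.9]
width: 0.155
```

```bash
python3 st.py
```

```text
t 19.4 pos [613.   24.1 263.7] yaw(tool y) 60.5 F [-2.3 -4.5  7.9] M [-0.994  0.569  0.084] w mm 13.2 j6 0.55
```

Call:
{"op": "send_rows", "data": {"rows": [[[0, 0, -2.3], [0, 0, -0.02], 1.0], [[0, 0, -4.6], [0, 0, -0.05], 1.0], [[0, 0, -4.6], [0, 0, -0.05], 1.0], [[0, 0, -4.6], [0, 0, -0.05], 1.0], [[0, 0, -4.6], [0, 0, -0.05], 1.0]]}}

```text
time_s: 19.9
eef_pos: [0.613, 0.024, 0.2633]
tcp_rot: [0.92, 3.001, -0.003]
wrist_force: [-3.0, -5.3, 7.6]
width: 0.152
```

```bash
python3 st.py
```

```text
t 19.9 pos [613.   24.  263.3] yaw(tool y) 55.89 F [-3.  -5.3  7.6] M [-1.091  0.59   0.102] w mm 13.0 j6 0.64
```

Call:
{"op": "send_rows", "data": {"rows": [[[0, 0, -2.3], [0, 0, -0.02], 1.0], [[0, 0, -4.6], [0, 0, -0.05], 1.0], [[0, 0, -4.6], [0, 0, -0.05], 1.0], [[0, 0, -4.6], [0, 0, -0.05], 1.0], [[0, 0, -4.6], [0, 0, -0.05], 1.0]]}}

```text
time_s: 20.4
eef_pos: [0.613, 0.024, 0.2628]
tcp_rot: [1.04, 2.961, -0.003]
wrist_force: [-2.6, -5.1, 8.1]
width: 0.152
```

```bash
python3 st.py
```

```text
t 20.4 pos [613.   24.  262.8] yaw(tool y) 51.29 F [-2.6 -5.1  8.1] M [-1.067  0.633  0.101] w mm 13.0 j6 0.72
```

Call:
{"op": "send_rows", "data": {"rows": [[[0, 0, -2.3], [0, 0, -0.02], 1.0], [[0, 0, -4.6], [0, 0, -0.05], 1.0], [[0, 0, -4.6], [0, 0, -0.05], 1.0], [[0, 0, -4.6], [0, 0, -0.05], 1.0], [[0, 0, -4.6], [0, 0, -0.05], 1.0]]}}

```text
time_s: 20.9
eef_pos: [0.6129, 0.0239, 0.2626]
tcp_rot: [1.158, 2.917, -0.003]
wrist_force: [-3.9, -5.2, 10.1]
width: 0.152
```

```bash
python3 st.py
```

```text
t 20.9 pos [612.9  23.9 262.6] yaw(tool y) 46.7 F [-3.9 -5.2 10.1] M [-1.182  0.811  0.168] w mm 13.0 j6 0.8
```

Call:
{"op": "send_rows", "data": {"rows": [[[0, 0, -2.3], [0, 0, -0.02], 1.0], [[0, 0, -4.6], [0, 0, -0.05], 1.0], [[0, 0, -4.6], [0, 0, -0.05], 1.0], [[0, 0, -4.6], [0, 0, -0.05], 1.0], [[0, 0, -4.6], [0, 0, -0.05], 1.0]]}}

```text
time_s: 21.4
eef_pos: [0.6128, 0.0239, 0.2625]
tcp_rot: [1.273, 2.868, -0.003]
wrist_force: [-4.6, -5.3, 11.7]
width: 0.149
```

```bash
python3 st.py
```

```text
t 21.4 pos [612.8  23.9 262.5] yaw(tool y) 42.12 F [-4.6 -5.3 11.7] M [-1.25   1.088  0.215] w mm 12.7 j6 0.88
```

Call:
{"op": "send_rows", "data": {"rows": [[[0, 0, -2], [0, 0, 0], 1.0], [[0, 0, -4], [0, 0, 0], 1.0], [[0, 0, -4], [0, 0, 0], 1.0], [[0, 0, -4], [0, 0, 0], 1.0], [[0, 0, -4], [0, 0, 0], 1.0]]}}

```text
time_s: 21.9
eef_pos: [0.6128, 0.0239, 0.2625]
tcp_rot: [1.372, 2.822, -0.003]
wrist_force: [-4.6, -5.9, 11.4]
width: 0.151
```

```bash
python3 st.py
```

```text
t 21.9 pos [612.8  23.9 262.5] yaw(tool y) 38.13 F [-4.6 -5.9 11.4] M [-1.239  1.073  0.337] w mm 12.9 j6 0.95
```

Call:
{"op": "send_rows", "data": {"rows": [[[0, 0, 0], [0, 0, 0], 1.0]]}}

```text
time_s: 22.0
eef_pos: [0.6128, 0.0239, 0.2625]
tcp_rot: [1.372, 2.822, -0.003]
wrist_force: [-4.6, -5.9, 11.6]
width: 0.149
```

```bash
python3 st.py
```

```text
t 22.0 pos [612.8  23.9 262.5] yaw(tool y) 38.13 F [-4.6 -5.9 11.6] M [-1.3    1.028  0.357] w mm 12.7 j6 0.94
```

Call:
{"op": "send_rows", "data": {"rows": [[[0, 0, 0], [0, 0, 0], 1.0]]}}

```text
time_s: 22.1
eef_pos: [0.6128, 0.0238, 0.2625]
tcp_rot: [1.372, 2.822, -0.003]
wrist_force: [-5.3, -6.3, 10.8]
width: 0.148
```

```bash
python3 st.py
```

```text
t 22.1 pos [612.8  23.8 262.5] yaw(tool y) 38.13 F [-5.3 -6.3 10.8] M [-1.28   1.079  0.318] w mm 12.6 j6 0.94
```

Knob0 is home: sinking stopped and the moment rose by about 0.25 N m. I estimate 30 to 40 N, and it will ease as the cover levels, so I stop here. Next is its opposite, knob2.

Call:
{"op": "send_rows", "data": {"rows": [[[0, 0, 0], [0, 0, 0.2], 3.2], [[0, 0, 0], [0, 0, 0.2], 3.2], [[0, 0, 0], [0, 0, 2.8], 3.2], [[0, 0, 0], [0, 0, 5.5], 3.2], [[0, 0, 32.3], [-6.1, -14.35, 5.5], 3.2], [[0, 0, 32.3], [-6.1, -14.35, 5.5], 3.2], [[0, 0, 32.3], [-6.1, -14.35, 5.5], 3.2], [[0, 0, 32.3], [-6.1, -14.35, 5.5], 3.2], [[0, 0, 32.3], [-6.1, -14.35, 5.5], 3.2], [[0, 0, 32.3], [-6.1, -14.35, 5.5], 3.2], [[0, 0, 32.3], [-6.1, -14.35, 2.8], 3.2], [[0, 0, 32.3], [-6.1, -14.35, 0.47], 3.2], [[0, 0, 32.3], [-6.1, -14.35, 0.47], 3.2], [[0, 0, 32.3], [-6.1, -14.35, 0.47], 3.2], [[0, 0, 32.3], [-6.1, -14.35, 0.47], 1.0], [[0, 0, 32.3], [-6.1, -14.35, 0.47], 1.0], [[0, 0, 32.3], [-6.1, -14.35, 0.47], 1.0], [[0, 0, 32.3], [-6.1, -14.35, 0.47], 1.0], [[0, 0, 32.3], [-6.1, -14.35, 0.47], 1.0]]}}

```text
time_s: 24.0
eef_pos: [0.5521, -0.1189, 0.2656]
tcp_rot: [0.534, 3.094, -0.001]
wrist_force: [-3.8, -3.7, 6.0]
width: 0.149
```

```bash
python3 st.py
```

```text
t 24.0 pos [ 552.1 -118.9  265.6] yaw(tool y) 70.41 F [-3.8 -3.7  6. ] M [-0.595  0.411 -0.09 ] w mm 12.7 j6 0.13
```

Call:
{"op": "send_rows", "data": {"rows": [[[0, 0, -4], [0, 0, -0.04], 1.0], [[0, 0, -8], [0, 0, -0.08], 1.0], [[0, 0, -11.4], [0, 0, -0.12], 1.0], [[0, 0, -13.7], [0, 0, -0.14], 1.0], [[0, 0, -16], [0, 0, -0.17], 1.0], [[0, 0, -16], [0, 0, -0.17], 1.0], [[0, 0, -16], [0, 0, -0.17], 1.0], [[0, 0, -16], [0, 0, -0.17], 1.0]]}}

```text
time_s: 24.8
eef_pos: [0.5519, -0.1192, 0.2639]
tcp_rot: [0.959, 2.99, -0.003]
wrist_force: [-2.1, -3.9, 7.0]
width: 0.151
```

```bash
python3 st.py
```

```text
t 24.8 pos [ 551.9 -119.2  263.9] yaw(tool y) 54.42 F [-2.1 -3.9  7. ] M [-0.888  0.524  0.063] w mm 12.9 j6 0.41
```

Call:
{"op": "send_rows", "data": {"rows": [[[0, 0, -2.3], [0, 0, -0.02], 1.0], [[0, 0, -4.6], [0, 0, -0.05], 1.0], [[0, 0, -4.6], [0, 0, -0.05], 1.0], [[0, 0, -4.6], [0, 0, -0.05], 1.0], [[0, 0, -4.6], [0, 0, -0.05], 1.0]]}}

```text
time_s: 25.3
eef_pos: [0.5519, -0.1193, 0.2635]
tcp_rot: [1.078, 2.948, -0.003]
wrist_force: [-2.7, -4.9, 6.9]
width: 0.154
```

```bash
python3 st.py
```

```text
t 25.3 pos [ 551.9 -119.3  263.5] yaw(tool y) 49.82 F [-2.7 -4.9  6.9] M [-1.029  0.627  0.044] w mm 13.2 j6 0.49
```

Call:
{"op": "send_rows", "data": {"rows": [[[0, 0, -2.3], [0, 0, -0.02], 1.0], [[0, 0, -4.6], [0, 0, -0.05], 1.0], [[0, 0, -4.6], [0, 0, -0.05], 1.0], [[0, 0, -4.6], [0, 0, -0.05], 1.0], [[0, 0, -4.6], [0, 0, -0.05], 1.0]]}}

```text
time_s: 25.8
eef_pos: [0.5518, -0.1194, 0.263]
tcp_rot: [1.196, 2.903, -0.003]
wrist_force: [-3.0, -5.5, 7.4]
width: 0.153
```

```bash
python3 st.py
```

```text
t 25.8 pos [ 551.8 -119.4  263. ] yaw(tool y) 45.21 F [-3.  -5.5  7.4] M [-1.008  0.654  0.097] w mm 13.1 j6 0.57
```

Call:
{"op": "send_rows", "data": {"rows": [[[0, 0, -2.3], [0, 0, -0.02], 1.0], [[0, 0, -4.6], [0, 0, -0.05], 1.0], [[0, 0, -4.6], [0, 0, -0.05], 1.0], [[0, 0, -4.6], [0, 0, -0.05], 1.0], [[0, 0, -4.6], [0, 0, -0.05], 1.0]]}}

```text
time_s: 26.3
eef_pos: [0.5517, -0.1194, 0.2625]
tcp_rot: [1.312, 2.852, -0.004]
wrist_force: [-3.5, -5.0, 7.2]
width: 0.157
```

```bash
python3 st.py
```

```text
t 26.3 pos [ 551.7 -119.4  262.5] yaw(tool y) 40.61 F [-3.5 -5.   7.2] M [-1.04   0.767  0.083] w mm 13.4 j6 0.65
```

Call:
{"op": "send_rows", "data": {"rows": [[[0, 0, -2.3], [0, 0, -0.02], 1.0], [[0, 0, -4.6], [0, 0, -0.05], 1.0], [[0, 0, -4.6], [0, 0, -0.05], 1.0], [[0, 0, -4.6], [0, 0, -0.05], 1.0], [[0, 0, -4.6], [0, 0, -0.05], 1.0]]}}

```text
time_s: 26.8
eef_pos: [0.5516, -0.1195, 0.2621]
tcp_rot: [1.425, 2.797, -0.004]
wrist_force: [-4.2, -5.9, 8.1]
width: 0.152
```

```bash
python3 st.py
```

```text
t 26.8 pos [ 551.6 -119.5  262.1] yaw(tool y) 36.0 F [-4.2 -5.9  8.1] M [-1.172  0.827  0.099] w mm 13.0 j6 0.73
```

Call:
{"op": "send_rows", "data": {"rows": [[[0, 0, -2.3], [0, 0, -0.02], 1.0], [[0, 0, -4.6], [0, 0, -0.05], 1.0], [[0, 0, -4.6], [0, 0, -0.05], 1.0], [[0, 0, -4.6], [0, 0, -0.05], 1.0], [[0, 0, -4.6], [0, 0, -0.05], 1.0]]}}

```text
time_s: 27.3
eef_pos: [0.5515, -0.1196, 0.2619]
tcp_rot: [1.536, 2.738, -0.004]
wrist_force: [-5.3, -5.4, 10.2]
width: 0.152
```

```bash
python3 st.py
```

```text
t 27.3 pos [ 551.5 -119.6  261.9] yaw(tool y) 31.41 F [-5.3 -5.4 10.2] M [-1.15   1.033  0.211] w mm 13.0 j6 0.81
```

Call:
{"op": "send_rows", "data": {"rows": [[[0, 0, 0], [0, 0, 0], 1.0]]}}

```text
time_s: 27.4
eef_pos: [0.5515, -0.1196, 0.2619]
tcp_rot: [1.536, 2.738, -0.004]
wrist_force: [-5.0, -5.4, 9.5]
width: 0.152
```

```bash
python3 st.py
```

```text
t 27.4 pos [ 551.5 -119.6  261.9] yaw(tool y) 31.41 F [-5.  -5.4  9.5] M [-1.126  0.98   0.219] w mm 13.0 j6 0.81
```

Call:
{"op": "send_rows", "data": {"rows": [[[0, 0, -2.3], [0, 0, -0.01], 1.0], [[0, 0, -2.3], [0, 0, -0.01], 1.0], [[0, 0, -2.3], [0, 0, -0.01], 1.0], [[0, 0, -2.3], [0, 0, -0.01], 1.0]]}}

```text
time_s: 27.8
eef_pos: [0.5515, -0.1196, 0.2619]
tcp_rot: [1.59, 2.706, -0.004]
wrist_force: [-5.1, -5.2, 10.1]
width: 0.15
```

```bash
python3 st.py
```

```text
t 27.8 pos [ 551.5 -119.6  261.9] yaw(tool y) 29.12 F [-5.1 -5.2 10.1] M [-1.214  1.061  0.213] w mm 12.8 j6 0.85
```

Call:
{"op": "send_rows", "data": {"rows": [[[0, 0, -2.3], [0, 0, 0], 1.0], [[0, 0, -2.3], [0, 0, 0], 1.0], [[0, 0, -2.3], [0, 0, 0], 1.0], [[0, 0, -2.3], [0, 0, 0], 1.0]]}}

```text
time_s: 28.2
eef_pos: [0.5514, -0.1196, 0.2619]
tcp_rot: [1.644, 2.674, -0.005]
wrist_force: [-5.4, -4.8, 10.9]
width: 0.149
```

```bash
python3 st.py
```

```text
t 28.2 pos [ 551.4 -119.6  261.9] yaw(tool y) 26.82 F [-5.4 -4.8 10.9] M [-1.21   1.126  0.271] w mm 12.8 j6 0.89
```

Call:
{"op": "send_rows", "data": {"rows": [[[0, 0, 0], [0, 0, 0], 1.0]]}}

```text
time_s: 28.3
eef_pos: [0.5515, -0.1196, 0.2619]
tcp_rot: [1.644, 2.674, -0.004]
wrist_force: [-4.9, -5.8, 10.8]
width: 0.15
```

```bash
python3 st.py
```

```text
t 28.3 pos [ 551.5 -119.6  261.9] yaw(tool y) 26.83 F [-4.9 -5.8 10.8] M [-1.224  1.091  0.26 ] w mm 12.9 j6 0.89
```

Knob2 is home at about 25 to 29 N. Now knob3.

Call:
{"op": "send_rows", "data": {"rows": [[[0, 0, 0], [0, 0, 0.2], 3.2], [[0, 0, 0], [0, 0, 0.2], 3.2], [[0, 0, 0], [0, 0, 2.8], 3.2], [[0, 0, 0], [0, 0, 5.5], 3.2], [[0, 0, 23], [10.1, 4.1, 5.5], 3.2], [[0, 0, 23], [10.1, 4.1, 5.5], 3.2], [[0, 0, 23], [10.1, 4.1, 5.5], 3.2], [[0, 0, 23], [10.1, 4.1, 5.5], 3.2], [[0, 0, 23], [10.1, 4.1, 5.5], 3.2], [[0, 0, 23], [10.1, 4.1, 2.8], 3.2], [[0, 0, 23], [10.1, 4.1, 0.43], 3.2], [[0, 0, 23], [10.1, 4.1, 0.43], 3.2], [[0, 0, 23], [10.1, 4.1, 0.43], 3.2], [[0, 0, 23], [10.1, 4.1, 0.43], 1.0], [[0, 0, 23], [10.1, 4.1, 0.43], 1.0], [[0, 0, 23], [10.1, 4.1, 0.43], 1.0], [[0, 0, 23], [10.1, 4.1, 0.43], 1.0], [[0, 0, 23], [10.1, 4.1, 0.43], 1.0]]}}

```text
time_s: 30.1
eef_pos: [0.6528, -0.078, 0.2664]
tcp_rot: [1.079, 2.948, -0.001]
wrist_force: [-2.9, -1.5, 6.5]
width: 0.151
```

```bash
python3 st.py
```

```text
t 30.1 pos [652.8 -78.  266.4] yaw(tool y) 49.81 F [-2.9 -1.5  6.5] M [-0.385  0.646 -0.086] w mm 12.9 j6 0.58
```

Call:
{"op": "send_rows", "data": {"rows": [[[0, 0, -4], [0, 0, -0.04], 1.0], [[0, 0, -8], [0, 0, -0.08], 1.0], [[0, 0, -11.4], [0, 0, -0.12], 1.0], [[0, 0, -13.7], [0, 0, -0.14], 1.0], [[0, 0, -16], [0, 0, -0.17], 1.0], [[0, 0, -16], [0, 0, -0.17], 1.0], [[0, 0, -16], [0, 0, -0.17], 1.0], [[0, 0, -16], [0, 0, -0.17], 1.0]]}}

```text
time_s: 30.9
eef_pos: [0.6528, -0.0781, 0.2647]
tcp_rot: [1.478, 2.77, -0.001]
wrist_force: [-4.1, -2.0, 6.6]
width: 0.151
```

```bash
python3 st.py
```

```text
t 30.9 pos [652.8 -78.1 264.7] yaw(tool y) 33.82 F [-4.1 -2.   6.6] M [-0.524  0.775 -0.004] w mm 12.9 j6 0.86
```

Call:
{"op": "send_rows", "data": {"rows": [[[0, 0, -2.3], [0, 0, -0.02], 1.0], [[0, 0, -4.6], [0, 0, -0.05], 1.0], [[0, 0, -4.6], [0, 0, -0.05], 1.0], [[0, 0, -4.6], [0, 0, -0.05], 1.0], [[0, 0, -4.6], [0, 0, -0.05], 1.0]]}}

```text
time_s: 31.4
eef_pos: [0.6528, -0.0781, 0.2642]
tcp_rot: [1.588, 2.708, -0.001]
wrist_force: [-3.7, -1.8, 7.2]
width: 0.147
```

```bash
python3 st.py
```

```text
t 31.4 pos [652.8 -78.1 264.2] yaw(tool y) 29.22 F [-3.7 -1.8  7.2] M [-0.488  0.764  0.059] w mm 12.6 j6 0.94
```

Call:
{"op": "send_rows", "data": {"rows": [[[0, 0, -2.3], [0, 0, -0.02], 1.0], [[0, 0, -4.6], [0, 0, -0.05], 1.0], [[0, 0, -4.6], [0, 0, -0.05], 1.0], [[0, 0, -4.6], [0, 0, -0.05], 1.0], [[0, 0, -4.6], [0, 0, -0.05], 1.0]]}}

```text
time_s: 31.9
eef_pos: [0.6527, -0.0781, 0.2638]
tcp_rot: [1.696, 2.642, -0.001]
wrist_force: [-3.3, -2.2, 6.7]
width: 0.155
```

```bash
python3 st.py
```

```text
t 31.9 pos [652.7 -78.1 263.8] yaw(tool y) 24.62 F [-3.3 -2.2  6.7] M [-0.465  0.792  0.013] w mm 13.2 j6 1.02
```

Call:
{"op": "send_rows", "data": {"rows": [[[0, 0, -2.3], [0, 0, -0.02], 1.0], [[0, 0, -4.6], [0, 0, -0.05], 1.0], [[0, 0, -4.6], [0, 0, -0.05], 1.0], [[0, 0, -4.6], [0, 0, -0.05], 1.0], [[0, 0, -4.6], [0, 0, -0.05], 1.0]]}}

```text
time_s: 32.4
eef_pos: [0.6527, -0.0781, 0.2633]
tcp_rot: [1.8, 2.572, -0.001]
wrist_force: [-4.1, -2.4, 7.2]
width: 0.154
```

```bash
python3 st.py
```

```text
t 32.4 pos [652.7 -78.1 263.3] yaw(tool y) 20.02 F [-4.1 -2.4  7.2] M [-0.521  0.784  0.064] w mm 13.1 j6 1.1
```

Call:
{"op": "send_rows", "data": {"rows": [[[0, 0, -2.3], [0, 0, -0.02], 1.0], [[0, 0, -4.6], [0, 0, -0.05], 1.0], [[0, 0, -4.6], [0, 0, -0.05], 1.0], [[0, 0, -4.6], [0, 0, -0.05], 1.0], [[0, 0, -4.6], [0, 0, -0.05], 1.0]]}}

```text
time_s: 32.9
eef_pos: [0.6527, -0.0781, 0.2628]
tcp_rot: [1.902, 2.498, -0.001]
wrist_force: [-3.9, -1.7, 7.1]
width: 0.149
```

```bash
python3 st.py
```

```text
t 32.9 pos [652.7 -78.1 262.8] yaw(tool y) 15.42 F [-3.9 -1.7  7.1] M [-0.509  0.865  0.061] w mm 12.8 j6 1.18
```

Call:
{"op": "send_rows", "data": {"rows": [[[0, 0, -2.3], [0, 0, -0.02], 1.0], [[0, 0, -4.6], [0, 0, -0.05], 1.0], [[0, 0, -4.6], [0, 0, -0.05], 1.0], [[0, 0, -4.6], [0, 0, -0.05], 1.0], [[0, 0, -4.6], [0, 0, -0.05], 1.0]]}}

```text
time_s: 33.4
eef_pos: [0.6527, -0.0781, 0.2623]
tcp_rot: [2.001, 2.419, -0.001]
wrist_force: [-3.6, -2.3, 7.4]
width: 0.153
```

```bash
python3 st.py
```

```text
t 33.4 pos [652.7 -78.1 262.3] yaw(tool y) 10.82 F [-3.6 -2.3  7.4] M [-0.553  0.894  0.038] w mm 13.1 j6 1.26
```

Call:
{"op": "send_rows", "data": {"rows": [[[0, 0, -2.3], [0, 0, -0.02], 1.0], [[0, 0, -4.6], [0, 0, -0.05], 1.0], [[0, 0, -4.6], [0, 0, -0.05], 1.0], [[0, 0, -4.6], [0, 0, -0.05], 1.0], [[0, 0, -4.6], [0, 0, -0.05], 1.0]]}}

```text
time_s: 33.9
eef_pos: [0.6526, -0.0782, 0.262]
tcp_rot: [2.096, 2.337, -0.001]
wrist_force: [-4.4, -1.9, 8.9]
width: 0.153
```

```bash
python3 st.py
```

```text
t 33.9 pos [652.6 -78.2 262. ] yaw(tool y) 6.22 F [-4.4 -1.9  8.9] M [-0.564  0.923  0.121] w mm 13.1 j6 1.34
```

Call:
{"op": "send_rows", "data": {"rows": [[[0, 0, -2.3], [0, 0, -0.02], 1.0], [[0, 0, -4.6], [0, 0, -0.05], 1.0], [[0, 0, -4.6], [0, 0, -0.05], 1.0], [[0, 0, -4.6], [0, 0, -0.05], 1.0], [[0, 0, -4.6], [0, 0, -0.05], 1.0]]}}

```text
time_s: 34.4
eef_pos: [0.6526, -0.0781, 0.2619]
tcp_rot: [2.188, 2.251, -0.001]
wrist_force: [-5.0, -2.8, 9.4]
width: 0.15
```

```bash
python3 st.py
```

```text
t 34.4 pos [652.6 -78.1 261.9] yaw(tool y) 1.64 F [-5.  -2.8  9.4] M [-0.591  1.164  0.136] w mm 12.8 j6 1.42
```

Call:
{"op": "send_rows", "data": {"rows": [[[0, 0, -2.3], [0, 0, 0], 1.0], [[0, 0, -4.6], [0, 0, 0], 1.0], [[0, 0, -4.6], [0, 0, 0], 1.0], [[0, 0, -4.6], [0, 0, 0], 1.0], [[0, 0, -4.6], [0, 0, 0], 1.0]]}}

```text
time_s: 34.9
eef_pos: [0.6525, -0.0781, 0.2619]
tcp_rot: [2.276, 2.162, -0.001]
wrist_force: [-4.9, -2.6, 9.6]
width: 0.151
```

```bash
python3 st.py
```

```text
t 34.9 pos [652.5 -78.1 261.9] yaw(tool y) -2.94 F [-4.9 -2.6  9.6] M [-0.622  1.162  0.249] w mm 12.9 j6 1.5
```

Call:
{"op": "send_rows", "data": {"rows": [[[0, 0, 0], [0, 0, 0], 1.0]]}}

```text
time_s: 35.0
eef_pos: [0.6525, -0.0781, 0.2619]
tcp_rot: [2.276, 2.162, -0.001]
wrist_force: [-5.8, -2.3, 9.6]
width: 0.152
```

```bash
python3 st.py
```

```text
t 35.0 pos [652.5 -78.1 261.9] yaw(tool y) -2.94 F [-5.8 -2.3  9.6] M [-0.577  1.138  0.278] w mm 13.0 j6 1.5
```

Call:
{"op": "send_rows", "data": {"rows": [[[0, 0, 0], [0, 0, 0.2], 3.2], [[0, 0, 0], [0, 0, 0.2], 3.2], [[0, 0, 0], [0, 0, 2.8], 3.2], [[0, 0, 0], [0, 0, 5.5], 3.2], [[0, 0, 61.8], [-14.2, 6.1, 5.5], 3.2], [[0, 0, 61.8], [-14.2, 6.1, 5.5], 3.2], [[0, 0, 61.8], [-14.2, 6.1, 5.5], 3.2], [[0, 0, 61.8], [-14.2, 6.1, 5.5], 3.2], [[0, 0, 61.8], [-14.2, 6.1, 5.5], 3.2], [[0, 0, 61.8], [-14.2, 6.1, 5.5], 3.2], [[0, 0, 61.8], [-14.2, 6.1, 5.5], 3.2], [[0, 0, 61.8], [-14.2, 6.1, 5.5], 3.2], [[0, 0, 61.8], [-14.2, 6.1, 2.8], 3.2], [[0, 0, 61.8], [-14.2, 6.1, 0.52], 3.2], [[0, 0, 61.8], [-14.2, 6.1, 0.52], 3.2], [[0, 0, 61.8], [-14.2, 6.1, 0.52], 1.0], [[0, 0, 61.8], [-14.2, 6.1, 0.52], 1.0], [[0, 0, 61.8], [-14.2, 6.1, 0.52], 1.0], [[0, 0, 61.8], [-14.2, 6.1, 0.52], 1.0], [[0, 0, 61.8], [-14.2, 6.1, 0.52], 1.0]]}}

```text
time_s: 37.0
eef_pos: [0.5108, -0.0167, 0.265]
tcp_rot: [0.844, 3.026, -0.001]
wrist_force: [-2.8, -3.0, 1.1]
width: 0.154
```

```bash
python3 st.py
```

```text
t 37.0 pos [510.8 -16.7 265. ] yaw(tool y) 58.83 F [-2.8 -3.   1.1] M [-0.503  0.584  0.012] w mm 13.1 j6 0.51
```

Call:
{"op": "send_rows", "data": {"rows": [[[0, 0, -4], [0, 0, -0.04], 1.0], [[0, 0, -8], [0, 0, -0.08], 1.0], [[0, 0, -11.4], [0, 0, -0.12], 1.0], [[0, 0, -13.7], [0, 0, -0.14], 1.0], [[0, 0, -16], [0, 0, -0.17], 1.0], [[0, 0, -16], [0, 0, -0.17], 1.0], [[0, 0, -16], [0, 0, -0.17], 1.0], [[0, 0, -16], [0, 0, -0.17], 1.0]]}}

```text
time_s: 37.8
eef_pos: [0.5107, -0.0168, 0.2633]
tcp_rot: [1.256, 2.879, -0.002]
wrist_force: [-3.5, -5.0, 2.5]
width: 0.149
```

```bash
python3 st.py
```

```text
t 37.8 pos [510.7 -16.8 263.3] yaw(tool y) 42.87 F [-3.5 -5.   2.5] M [-0.735  0.731  0.063] w mm 12.8 j6 0.79
```

Call:
{"op": "send_rows", "data": {"rows": [[[0, 0, -2.3], [0, 0, -0.02], 1.0], [[0, 0, -4.6], [0, 0, -0.05], 1.0], [[0, 0, -4.6], [0, 0, -0.05], 1.0], [[0, 0, -4.6], [0, 0, -0.05], 1.0], [[0, 0, -4.6], [0, 0, -0.05], 1.0]]}}

```text
time_s: 38.3
eef_pos: [0.5107, -0.0169, 0.2628]
tcp_rot: [1.37, 2.826, -0.002]
wrist_force: [-4.1, -3.6, 2.5]
width: 0.149
```

```bash
python3 st.py
```

```text
t 38.3 pos [510.7 -16.9 262.8] yaw(tool y) 38.27 F [-4.1 -3.6  2.5] M [-0.843  0.725  0.066] w mm 12.7 j6 0.87
```

Call:
{"op": "send_rows", "data": {"rows": [[[0, 0, -2.3], [0, 0, -0.02], 1.0], [[0, 0, -4.6], [0, 0, -0.05], 1.0], [[0, 0, -4.6], [0, 0, -0.05], 1.0], [[0, 0, -4.6], [0, 0, -0.05], 1.0], [[0, 0, -4.6], [0, 0, -0.05], 1.0]]}}

```text
time_s: 38.8
eef_pos: [0.5106, -0.0169, 0.2623]
tcp_rot: [1.483, 2.769, -0.002]
wrist_force: [-3.9, -4.5, 2.6]
width: 0.154
```

```bash
python3 st.py
```

```text
t 38.8 pos [510.6 -16.9 262.3] yaw(tool y) 33.67 F [-3.9 -4.5  2.6] M [-0.79   0.797 -0.007] w mm 13.2 j6 0.95
```

Call:
{"op": "send_rows", "data": {"rows": [[[0, 0, -2.3], [0, 0, -0.02], 1.0], [[0, 0, -4.6], [0, 0, -0.05], 1.0], [[0, 0, -4.6], [0, 0, -0.05], 1.0], [[0, 0, -4.6], [0, 0, -0.05], 1.0], [[0, 0, -4.6], [0, 0, -0.05], 1.0]]}}

```text
time_s: 39.3
eef_pos: [0.5106, -0.0169, 0.2618]
tcp_rot: [1.592, 2.707, -0.002]
wrist_force: [-3.3, -4.1, 3.1]
width: 0.151
```

```bash
python3 st.py
```

```text
t 39.3 pos [510.6 -16.9 261.8] yaw(tool y) 29.07 F [-3.3 -4.1  3.1] M [-0.881  0.815  0.131] w mm 12.9 j6 1.03
```

Call:
{"op": "send_rows", "data": {"rows": [[[0, 0, -2.3], [0, 0, -0.02], 1.0], [[0, 0, -4.6], [0, 0, -0.05], 1.0], [[0, 0, -4.6], [0, 0, -0.05], 1.0], [[0, 0, -4.6], [0, 0, -0.05], 1.0], [[0, 0, -4.6], [0, 0, -0.05], 1.0]]}}

```text
time_s: 39.8
eef_pos: [0.5105, -0.017, 0.2613]
tcp_rot: [1.7, 2.641, -0.003]
wrist_force: [-4.5, -4.5, 3.5]
width: 0.15
```

```bash
python3 st.py
```

```text
t 39.8 pos [510.5 -17.  261.3] yaw(tool y) 24.46 F [-4.5 -4.5  3.5] M [-0.88   0.877  0.066] w mm 12.8 j6 1.11
```

Still free, since it keeps sinking by the full 0.5 mm per step. I continue.

Call:
{"op": "send_rows", "data": {"rows": [[[0, 0, -2.3], [0, 0, -0.02], 1.0], [[0, 0, -4.6], [0, 0, -0.05], 1.0], [[0, 0, -4.6], [0, 0, -0.05], 1.0], [[0, 0, -4.6], [0, 0, -0.05], 1.0], [[0, 0, -4.6], [0, 0, -0.05], 1.0]]}}

```text
time_s: 40.3
eef_pos: [0.5105, -0.017, 0.2608]
tcp_rot: [1.805, 2.571, -0.003]
wrist_force: [-5.0, -4.2, 4.5]
width: 0.154
```

```bash
python3 st.py
```

```text
t 40.3 pos [510.5 -17.  260.8] yaw(tool y) 19.87 F [-5.  -4.2  4.5] M [-0.983  0.881  0.049] w mm 13.1 j6 1.19
```

Call:
{"op": "send_rows", "data": {"rows": [[[0, 0, -2.3], [0, 0, -0.02], 1.0], [[0, 0, -4.6], [0, 0, -0.05], 1.0], [[0, 0, -4.6], [0, 0, -0.05], 1.0], [[0, 0, -4.6], [0, 0, -0.05], 1.0], [[0, 0, -4.6], [0, 0, -0.05], 1.0]]}}

```text
time_s: 40.8
eef_pos: [0.5104, -0.017, 0.2607]
tcp_rot: [1.906, 2.496, -0.003]
wrist_force: [-5.8, -4.7, 5.7]
width: 0.156
```

```bash
python3 st.py
```

```text
t 40.8 pos [510.4 -17.  260.7] yaw(tool y) 15.28 F [-5.8 -4.7  5.7] M [-0.927  1.133  0.148] w mm 13.3 j6 1.27
```

Call:
{"op": "send_rows", "data": {"rows": [[[0, 0, -2.3], [0, 0, 0], 1.0], [[0, 0, -4.6], [0, 0, 0], 1.0], [[0, 0, -4.6], [0, 0, 0], 1.0], [[0, 0, -4.6], [0, 0, 0], 1.0], [[0, 0, -4.6], [0, 0, 0], 1.0]]}}

```text
time_s: 41.3
eef_pos: [0.5103, -0.017, 0.2606]
tcp_rot: [2.004, 2.418, -0.003]
wrist_force: [-5.9, -5.0, 6.3]
width: 0.152
```

```bash
python3 st.py
```

```text
t 41.3 pos [510.3 -17.  260.6] yaw(tool y) 10.69 F [-5.9 -5.   6.3] M [-0.997  1.095  0.256] w mm 13.0 j6 1.35
```

Call:
{"op": "send_rows", "data": {"rows": [[[0, 0, 0], [0, 0, 0], 1.0]]}}

```text
time_s: 41.4
eef_pos: [0.5103, -0.017, 0.2606]
tcp_rot: [2.004, 2.418, -0.003]
wrist_force: [-5.4, -4.4, 5.3]
width: 0.15
```

```bash
python3 st.py
```

```text
t 41.4 pos [510.3 -17.  260.6] yaw(tool y) 10.69 F [-5.4 -4.4  5.3] M [-0.977  1.148  0.268] w mm 12.8 j6 1.35
```

All four are home. I release, retreat and inspect.

Call:
{"op": "send_rows", "data": {"rows": [[[0, 0, 0], [0, 0, 0.2], 3.2], [[0, 0, 0], [0, 0, 0.2], 3.2], [[0, 0, 0], [0, 0, 3], 3.2], [[0, 0, 0], [0, 0, 6], 3.2], [[0, 0, 0], [0, 0, 11], 3.2], [[0, 0, 0], [0, 0, 15], 3.2], [[0, 0, -30], [-21, -33, 15], 3.2], [[0, 0, -30], [-21, -33, 15], 3.2], [[0, 0, -30], [-21, -33, 15], 3.2], [[0, 0, -30], [-21, -33, 15], 3.2], [[0, 0, -30], [-21, -33, 15], 3.2], [[0, 0, -30], [-21, -33, 15], 3.2], [[0, 0, -30], [-21, -33, 15], 3.2], [[0, 0, -30], [-21, -33, 15], 3.2], [[0, 0, -30], [-21, -33, 15], 3.2]]}}

```text
time_s: 42.9
eef_pos: [0.299, -0.3499, 0.4101]
tcp_rot: [2.567, 1.806, -0.0]
wrist_force: [-0.3, 0.4, 0.1]
width: 0.372
```

```bash
python3 st.py; python3 - <<'E'
from h import *
a=snap('top'); s0=np.load('top0.npy',allow_pickle=True).item()
th=np.radians(21.76); Rm=np.array([[np.cos(th),-np.sin(th)],[np.sin(th),np.cos(th)]])
for s in (s0,a):
    P=pts(s);c=s['color'];hsv=cv2.cvtColor(c,cv2.COLOR_RGB2HSV)
    L=(P[...,:2]-[.5822,-.0466])@Rm
    r=np.hypot(L[...,0],L[...,1]); k=np.hypot(abs(L[...,0])-.055,abs(L[...,1])-.055)
    m=(np.abs(L).max(-1)<.070)&(r>.042)&(k>.026)&(P[...,2]<.1)&(P[...,2]>.06)
    A=np.c_[L[m],np.ones(m.sum())]; x=np.linalg.lstsq(A,P[m][:,2],rcond=None)[0]
    print('plate z mm',x[2]*1000,'tilt deg',np.degrees(x[:2]),m.sum())
    for n,(i,j) in enumerate([(1,1),(-1,1),(-1,-1),(1,-1)]):
        q=P[(np.hypot(L[...,0]-i*.055,L[...,1]-j*.055)<.022)&(P[...,2]>.09)]
        print(n,np.percentile(q[:,2],70).round(4),end=' ')
    print()
d=np.abs(a['color'].astype(int)-s0['color']).sum(-1).astype(np.uint8)
cv2.imwrite('pics/fin.png',np.hstack([cv2.resize(a['color'][140:240,235:345,::-1],(385,350),interpolation=cv2.INTER_CUBIC),cv2.resize(a['color'][...,::-1],(415,311)) if 0 else cv2.resize(a['color'][40:360,:,::-1],(410,350))]))
E
```

```text
t 42.9 pos [ 299.  -349.9  410.1] yaw(tool y) -19.73 F [-0.3  0.4  0.1] M [ 0.051 -0.059 -0.017] w mm 31.8 j6 1.05
plate z mm 81.1552479697336 tilt deg [0.05918142 0.03852838] 1035
0 0.1217 1 0.1219 2 0.1209 3 0.1224 
plate z mm 74.1490044455318 tilt deg [ 0.00471842 -0.02081836] 1031
0 0.1145 1 0.1147 2 0.1149 3 0.1143
```

View pics/fin.png

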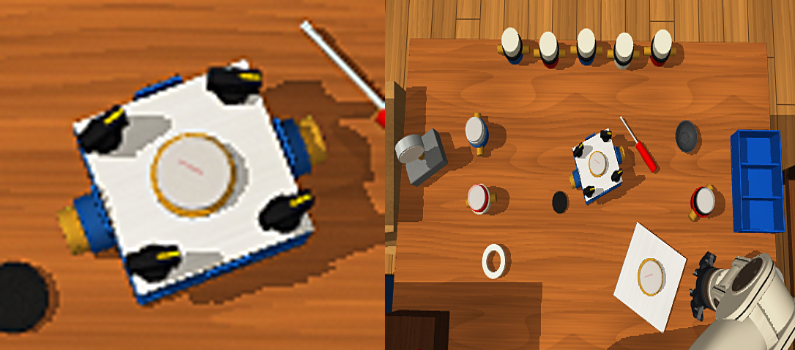

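Left panel: all four marks have turned (knob0 at 115,120; knob1 at 165,258; knob2 at 297,202; knob3 at 245,73). Right panel: the bench items look unmoved. The plate dropped 7.0 mm and is flat to 0.02°, so I hand in.

```bash
python3 -c "
from plant import bot
print(bot.job_done())"
```

```text
the job is handed in; nothing more can be done
None
```

I tightened all four knobs in two passes and handed the job in at about 43 s of the 72 s allowed. In each pass I went knob 0, 2, 3, 1, so corner to opposite corner. The first pass turned each knob 32° (about 3.3 mm). The second went home in 0.08 rad steps while I watched the moment.

- **Cover:** The last picture shows it 7.0 mm lower than at the start and level to about 0.02°. The arm was clear of everything, with wrist force near zero, and the other bench items looked unmoved. I never measured the tip during the turning; from the geometry I expected it to stay under about 2°.
- **Clamping force:** The two ways of judging it disagreed. The rise in moment (0.19 to 0.26 N m) suggests 29 to 42 N, while the turn past contact suggests 20 to 27 N. Both are below 45 N. Knob 0 read highest when tightened and should have eased as the cover levelled, but I didn't re-feel knobs 0 and 2 afterwards.
- **Missed grip:** My first try at knob 1 closed at 25 mm instead of on the bar, probably on the knob's disc. I released it without turning, and the knob looked undisturbed. From then on I gripped 3 mm higher. Because of this, knob 3 came before knob 1.

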